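# Pack the colour case and slide it shut

## Robot

A 7-joint arm with a two-finger parallel gripper is mounted at the origin on the work surface. World frame = base frame: x ahead of the robot, y to its left, z up, the work surface at z = 0. Lengths are in m, angles in degrees, forces in N, time in s.
With the tool pointing down it reaches from about 0.4 to 0.85 m from the base axis. Payload 6.9 kg.
Tool frame: the origin (TCP) lies at the very end of the fingers, on their centre line; the grasp point (between the pads) lies 19 mm behind it; z points along the fingers, y is the line along which they close (so a half turn about z gives the same grasp; the last joint's range is limited). The gripper opens to 85 mm and grips with 20 to 120 N. Pads are 22 mm wide; open, the fingers measure 114 mm over their backs; the gripper's body (76 mm by 85 mm) begins 54 mm behind the grasp point. The pads swing forward as they close: fully open they stand 13 mm farther back than shut.
Start: joints at [75.201, 29.078, -13.613, 85.955, 7.202, 65.827, -8.869], TCP at [0.222, -0.584, 0.231] pointing down, gripper open.
Joint ranges: [-176.47, 176.47], [-13.61, 117.27], [-81.72, 77.17], [0.22, 143.17], [-87.28, 267.28], [10, 112.55], [-165.47, 165.47]. Speed limits (degrees/s): [136.94, 136.94, 180, 180, 180, 180, 180].

## Interface

Orientations are given as [roll, pitch, yaw] about the fixed x, y, z axes, in that order (R = Rz(yaw) Ry(pitch) Rx(roll)).
In Python, from workcell import sensors, eyes, ticket gives the robot as it stands.
- The arm moves only by the shell command python3 -m handwheel 'ROWS' [OPENING] [FORCE]. ROWS is JSON, a list of rows, each an object with "xyz": the shift along the tool's x, y, z in mm, a list of three; "roll": the turn about the tool's z in rad. A call has 1 to 10 rows; each row is the pose to reach, as a shift and turn from the pose commanded when the call began, along the tool's axes at that moment; what a row does not reach only later rows make up. A row lasts 1/10 s, in which the tool goes at most 50 mm and 8.59 degrees, less where a joint would pass 70% of its speed; a pose out of reach is approached as far as the arm can. A call with a gripper value outside its range is refused whole. OPENING is the finger opening in mm, from 0 to 85.4, set as the call begins (- or left out, the last holds). The fingers move at their own pace and stop on an object; FORCE is the grip in N (left out, the last holds). Time passes only in rows, so rows that repeat a pose let the fingers close. It gives the time, the measured TCP pose, the force, the opening and the grip force at its end, in the units of the state.
- sensors.sense(): the state, without advancing time (a new reading comes with each control period).
- eyes.capture(name): name is "scene" or "top"; returns a dict with "img" (420x560x3 uint8, red, green, blue), "range_z" (420x560 float32, m along the optical axis (not along the pixel's ray), 0 where there is no reading), "fovy" (degrees; the focal length in pixels is half the picture's height over the tangent of half this angle, whatever the lens; pixels are square), "cx", "cy" (the principal point, pixels), "dist_coeffs" ([k1, k2, p1, p2, k3] as OpenCV has them; the pictures are not rectified), "world_from_camera" (4x4, takes a point from camera to world coordinates). Camera axes: x right, y up, looking along -z (the intrinsics and any distortion apply to the point x, -y, -z); pixel columns grow to the right and rows downward; lengths in m; the calibration is good to about 2 mm. A picture is of the moment at which its call begins.
- ticket.close_job(): hands the job in; it is judged then, once.
The state is a dict: "clock": time; "qpos": joint angles; "qvel": joint speeds; "effort": joint torques, N m; "eef_pos": TCP position; "eef_rot": TCP orientation; "force": force on the tool from outside, world axes, zero at the start; "ft_torque": the same for the moment, N m; "gripper_width": opening from 0.0 (shut) to 1.0 (fully open); "gripper_force": force on a finger pad.
Only numpy, scipy, OpenCV 4.12 (cv2) and the standard library are available. Lean on these libraries where they do the work, as an engineer would, in place of code of your own. Each camera call takes 0.05 s, during which the arm holds its last target. There are 200 camera calls.

## Task

Pack the painter's travelling colour case: set the square blue glass ink bottle and the oblong red tin upright, each fully down in the nest of its own shape, putting the glass bottle down gently. Then slide the lid fully shut over them, leaving the white pot in its nest and the other things on the table where they are.

Things in the scene. Friction and masses are not known exactly. Their poses are not given: they have to be found in the camera images.
- case: Brown wooden case fixed to the table, 264 (its x) by 286 (its y) mm, 72 high at the sides. Origin: under the centre of the open front compartment, at table height; its x axis points from the compartment to the closed rear part, along which the lid slides open, z up. The compartment is 110 (x) by 270 (y) inside, its side walls (y) 72 high, its front wall and the rear part's deck 63 high, and it holds the three nests side by side along y, in any order.
- nest_square: Grey nest block, 109 (x) by 89 (y) by 20 mm high, fixed in the case, with its axes parallel to the case's. In its middle a square pocket with a yellow floor, 47 by 47 mm, sides along x and y, 14 deep. Origin: centre of its underside, 6 mm above the table; pocket floor 6 mm and top 20 mm above the origin. Empty at the start.
- nest_oblong: The same block with an oblong pocket with a yellow floor, 35 (x) by 67 (y) mm, 14 deep. Origin as above. Empty at the start.
- nest_round: The same block with a round pocket, diameter 55 mm, 14 deep. Origin as above. The white pot stands in it.
- bottle: Square blue glass ink bottle, body 42 by 42 mm (sides along its x and y) and 38 high, on it a black round cap of diameter 26, 8 high; about 120 g. Origin: centre of its underside, z up. Stands upright on the table at the start.
- tin: Oblong red tin with a steel top, 30 (x) by 62 (y) by 44 mm high, about 150 g. Origin: centre of its underside, z up. Stands upright on the table at the start.
- pot: White round pot with a steel lid, diameter 50, height 44 mm, standing in the round nest. Origin: centre of its underside. It stays there.
- lid (a joint): Sliding lid of the case: 0 fully shut over the compartment, 0.125 m fully open (slid along the case's +x over the rear part). Starts 0.11 to 0.125. Slides with about 2 N of friction and stays where it is left. Its plate is light wood, 126 (x) by 268 (y) by 6 mm thick, its underside 64 and its top 70 mm above the table; things seated in their nests pass under it, things not seated block it.
- lid_handle (a point): Centre of the lid's black handle, a solid upright bar 14 (case x) by 70 (case y) by 22 mm high standing on the lid, from 70 to 92 mm above the table. Moves with the lid; shut, it lies 40 mm to the -x side of the case's origin, in the case's frame.
- ochre_jar: closed yellow-ochre jar, diameter 68, height 85 mm; loose bystander, leave it alone. Origin: centre of its underside.
- green_jar: closed green jar, diameter 60, height 75 mm; loose bystander, leave it alone. Origin: centre of its underside.
- brush_jar: green glass jar of brushes, diameter 80, 100 high, brushes up to 215 mm; loose bystander, leave it alone. Origin: centre of its underside.
- turps_can: steel can, diameter 80, height 130 mm; loose bystander, leave it alone. Origin: centre of its underside.
- flat_brush: flat brush lying on the table; loose bystander, leave it alone. Origin near its middle.
- palette_knife: palette knife lying on the table, 200 mm long; loose bystander, leave it alone. Origin near its middle.
Mind the look-alikes: they are no part of the job. What is shaped like the tin but orange is not meant.

How it is judged (in metres and radians):
On the way, in this order (a step that is already met when the one before it is completed fails the run):
1. bottle and tin are each fully down and upright in their own nests, with the lid still open (horizontal distance between bottle and nest_square below 0.006 m and z of bottle in the frame of nest_square below 0.009 m and angle between each of bottle, tin's own z axis and vertical below 0.08 rad and horizontal distance between tin and nest_oblong below 0.006 m and z of tin in the frame of nest_oblong below 0.009 m and value of joint lid above 0.08 m), for 0.2 s.
2. the lid is slid fully shut (value of joint lid below 0.006 m), for 0.2 s.
At the end, for the whole second after the job is handed in: The lid is shut to within 6 mm; bottle in the square nest, tin in the oblong nest and pot in the round nest are each within 6 mm of the nest's centre, on the pocket floor to within 3 mm, upright within 0.08 rad and at rest (horizontal distance between bottle and nest_square below 0.006 m and z of bottle in the frame of nest_square below 0.009 m and angle between each of bottle, tin, pot's own z axis and vertical below 0.08 rad and horizontal distance between tin and nest_oblong below 0.006 m and z of tin in the frame of nest_oblong below 0.009 m and horizontal distance between pot and nest_round below 0.006 m and z of pot in the frame of nest_round below 0.009 m and value of joint lid below 0.006 m and linear speed of each of bottle, tin, pot below 0.02 m/s); the robot touches nothing.
It fails at once if the glass bottle hits a nest or the case with more than 45 N (contact force between bottle and nest_square above 45 N or contact force between bottle and nest_oblong above 45 N or contact force between bottle and nest_round above 45 N or contact force between bottle and case above 45 N).
It fails at once if the glass bottle is dropped into the nest (still faster than 0.6 m/s just above the pocket floor) (horizontal distance between bottle and nest_square below 0.02 m and z of bottle in the frame of nest_square below 0.03 m and linear speed of bottle above 0.6 m/s).
It fails at once if a bystander on the table is moved more than 30 mm (distance of any of ochre_jar, green_jar, brush_jar, turps_can, flat_brush, palette_knife from where it was at the start of the episode above 0.03 m).
It fails at once if the pot is lifted out of its nest (z of pot in the frame of nest_round above 0.018 m).
It also fails if it takes over 72 s, if anything falls off the work surface, if the arm or the gripper's body presses on something with over 40 N, if the wrist force passes 120 N, or if a joint passes its speed limit or range.

## Working session

There is one attempt and no reset: what is moved stays moved. The work goes in short steps, Python scripts to look and compute and a shell command to move; the robot and the scene stay as the last step left them, time stands still between calls to the robot, and variables do not carry over. Pictures are saved under pics/ and viewed, at most 10 in all, crops included, and the job is handed in when it is done.

```bash
mkdir -p pics; ls; cat > h.py <<'E'
import numpy as np, cv2
from workcell import sensors, eyes, ticket
def cap(n,save=None):
    c=eyes.capture(n)
    if save: cv2.imwrite('pics/'+save+'.png',c['img'][:,:,::-1])
    return c
def K(c):
    f=210/np.tan(np.radians(c['fovy'])/2)
    return np.array([[f,0,c['cx']],[0,f,c['cy']],[0,0,1.]])
def rays(c,uv):
    uv=np.asarray(uv,float).reshape(-1,1,2)
    n=cv2.undistortPoints(uv,K(c),np.array(c['dist_coeffs'],float)).reshape(-1,2)
    d=np.c_[n[:,0],-n[:,1],-np.ones(len(n))]
    T=np.array(c['world_from_camera']); return T[:3,3],d@T[:3,:3].T
def plane(c,uv,z):
    o,d=rays(c,uv); return o+d*((z-o[2])/d[:,2])[:,None]
def pts(c,uv):  # depth points
    uv=np.asarray(uv).reshape(-1,2); o,d=rays(c,uv)
    r=c['range_z'][uv[:,1].astype(int),uv[:,0].astype(int)]
    return o+d*r[:,None]
E
python3 - <<'E'
from h import *
for n in('scene','top'):
    c=cap(n,n+'0'); print(n,c['fovy'],c['cx'],c['cy'],c['dist_coeffs'],np.round(c['world_from_camera'],3).tolist(),c['range_z'].min(),c['range_z'].max())
print(sensors.sense())
E
```

```text
pics
scene 55.34067114548573 280.94861783326047 206.0093533887069 [-0.10468329  0.          0.          0.          0.        ] [[0.519, -0.537, 0.665, 1.27], [0.855, 0.331, -0.399, -0.456], [-0.006, 0.776, 0.631, 0.754], [0.0, 0.0, 0.0, 1.0]] 0.0 3.6690242
top 52.306854075995076 284.3073648497755 212.58984979499178 [-0.09854985  0.          0.          0.          0.        ] [[0.001, 0.995, -0.102, 0.402], [-1.0, 0.004, 0.024, -0.012], [0.024, 0.102, 0.994, 1.442], [0.0, 0.0, 0.0, 1.0]] 0.0 2.345749
{'clock': 0.1, 'qpos': array([ 75.19990504,  29.12157003, -13.60912734,  86.00287643,
         7.20363215,  65.82653557,  -8.86810362]), 'qvel': array([ 0.00601439, -0.03987051,  0.02103814, -0.14904307, -0.06300404,
       -0.05083692, -0.16207973]), 'effort': array([-5.68484335e-03, -6.21837401e+01, -2.19483063e+00, -2.50204057e+01,
        1.25112277e-02,  7.86286691e-03, -2.58267170e-05]), 'eef_pos': array([ 0.22216   , -0.58370604,  0.23050778]), 'eef_rot': array([-1.79907990e+02,  3.10128227e-03,  2.08470256e+01]), 'force': array([-0.41812071, -0.19322798, -0.54107273]), 'ft_torque': array([-0.01208206,  0.03437906, -0.00704246]), 'gripper_force': 0.0, 'gripper_width': 1.0017436098261736}
```

View pics/scene0.png

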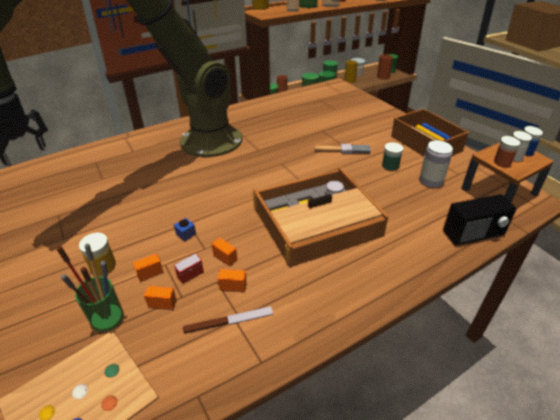

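View pics/top0.png

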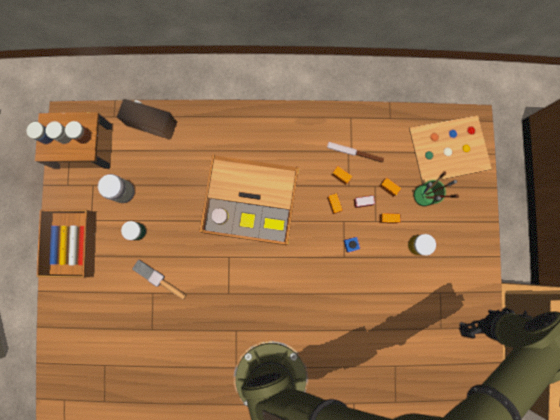

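In the scene view, the candidates for the tin are the red box with the steel top at (189,268) and orange ones at (148,267), (160,297), (224,251) and (232,280). Only (189,268), at (364,201) in the top view, is red with a steel top. The bottle is at (185,229) in the scene view and (352,244) in the top view. The case is at (320,213) and (250,200), with its compartment facing the robot. I'll confirm this in one enlarged crop and take measurements.

```bash
cat > m.py <<'E'
from h import *
def hsv(c): return cv2.cvtColor(cv2.cvtColor(c['img'],cv2.COLOR_RGB2BGR),cv2.COLOR_BGR2HSV)
def blobs(m,amin=20):
    n,l,s,ce=cv2.connectedComponentsWithStats(m.astype(np.uint8))
    return [(s[i,4],ce[i].round(2),l==i) for i in range(1,n) if s[i,4]>=amin]
E
python3 - <<'E'
from m import *
t=cap('top');s=cap('scene')
a=cv2.resize(t['img'][150:265,320:450],None,fx=3,fy=3,interpolation=cv2.INTER_CUBIC)
b=cv2.resize(s['img'][210:320,130:260],None,fx=3,fy=3,interpolation=cv2.INTER_CUBIC)
h=max(a.shape[0],b.shape[0]); o=np.zeros((h,a.shape[1]+b.shape[1],3),np.uint8)
o[:a.shape[0],:a.shape[1]]=a;o[:b.shape[0],a.shape[1]:]=b
cv2.imwrite('pics/crop1.png',o[:,:,::-1])
for n,c in(('top',t),('scene',s)):
    H=hsv(c);h,S,V=H[...,0],H[...,1],H[...,2]
    for nm,m in(('blue',(h>100)&(h<130)&(S>130)),('yellow',(h>24)&(h<36)&(S>150)&(V>120)),('orange/red',((h<13)|(h>172))&(S>190)&(V>90)) ):
        for A,ce,mm in blobs(m):
            P=pts(c,np.argwhere(mm)[:,::-1]); print(n,nm,A,ce,np.median(P,0).round(4),P[:,2].max().round(3),H[mm].mean(0).round())
E
```

```text
top blue 30 [452.63 133.37] [ 0.8323 -0.6398  0.0138] 0.018 [108. 174. 157.]
top blue 102 [ 52.64 251.43] [0.4096 0.7253 0.0412] 1.442 [109. 144. 152.]
top blue 96 [350.88 244.28] [ 0.4413 -0.2618  0.0388] 0.05 [108. 170. 161.]
top yellow 180 [246.94 219.87] [0.5234 0.0794 0.013 ] 0.021 [ 28. 218. 216.]
top yellow 192 [273.6  223.71] [ 0.5103 -0.0112  0.0136] 0.02 [ 29. 233. 218.]
top orange/red 42 [470.93 130.05] [ 0.8452 -0.7074  0.0138] 1.442 [  3. 222. 191.]
top orange/red 169 [ 80.7  245.64] [0.4323 0.6283 0.0413] 0.05 [  4. 207. 201.]
scene blue 21 [99.43 12.33] [-0.7094 -0.1913  0.3672] 0.378 [111. 160.  48.]
scene blue 136 [137.49  48.59] [-0.7038 -0.0589  0.1778] 0.19 [110. 167.  53.]
scene blue 862 [507.53  79.84] [0.2478 1.4957 0.0303] 0.754 [109. 189.  57.]
scene blue 506 [491.98 114.03] [ 0.2232  1.4884 -0.1683] 0.754 [109. 187.  58.]
scene blue 100 [435.8  130.52] [0.4396 0.7251 0.0401] 0.046 [110. 176. 137.]
scene blue 89 [531.49 147.25] [0.8011 0.7087 0.1612] 0.185 [109. 180.  60.]
scene blue 96 [183.51 226.98] [ 0.4551 -0.2753  0.0385] 0.044 [111. 160. 136.]
scene orange/red 263 [224.52 255.09] [ 0.6    -0.2193  0.0236] 0.046 [ 11. 225. 124.]
scene orange/red 316 [149.05 270.31] [ 0.545  -0.3993  0.0252] 0.754 [ 11. 225. 122.]
scene orange/red 25 [ 77.6  276.88] [ 0.5927 -0.545   0.1302] 0.153 [  6. 200.  99.]
scene orange/red 324 [232.11 284.13] [ 0.6888 -0.2434  0.0246] 0.754 [ 11. 225. 129.]
scene orange/red 329 [159.65 301.4 ] [ 0.6502 -0.4067  0.026 ] 0.754 [ 11. 228. 130.]
```

View pics/crop1.png

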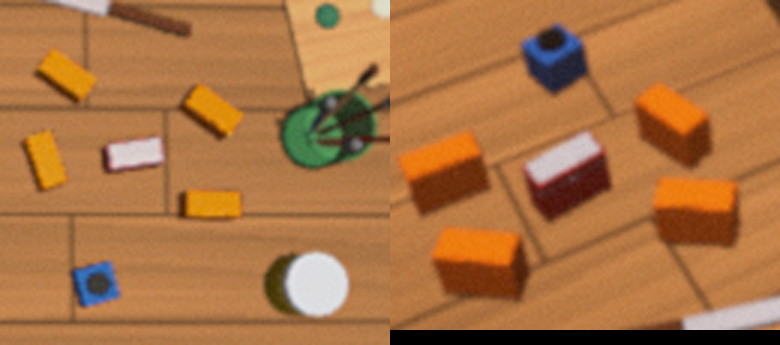

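The crop confirms it: the red tin with the steel top is at about (135,155) in the left half and (568,175) in the right half, surrounded by four all-orange look-alikes. The blue bottle with its black cap is at (97,284) and (553,55). Next I'll measure precisely from both views.

```bash
cat >> m.py <<'E'
F=6
def up(c,box):
    x0,y0,x1,y1=box; im=cv2.resize(c['img'][y0:y1,x0:x1],None,fx=F,fy=F,interpolation=cv2.INTER_CUBIC)
    H=cv2.cvtColor(im,cv2.COLOR_RGB2HSV).astype(int); return im.astype(int),H,lambda p:(np.asarray(p,float)+.5)/F-.5+[x0,y0]
def big(m):
    cs,_=cv2.findContours(m.astype(np.uint8),cv2.RETR_EXTERNAL,cv2.CHAIN_APPROX_NONE)
    return max(cs,key=cv2.contourArea)
def cen(ct):
    M=cv2.moments(ct); return [M['m10']/M['m00'],M['m01']/M['m00']]
def tri(c1,u1,c2,u2):
    o1,d1=rays(c1,[u1]);o2,d2=rays(c2,[u2]);d1=d1[0];d2=d2[0]
    A=np.c_[d1,-d2];k=np.linalg.lstsq(A,o2-o1,rcond=None)[0]
    a=o1+k[0]*d1;b=o2+k[1]*d2;return (a+b)/2,np.linalg.norm(a-b)
def rect(P):
    (cx,cy),(w,h),a=cv2.minAreaRect((P[:,:2]*1000).astype(np.float32))
    if w<h: w,h,a=h,w,a+90   # a: direction of long side
    a=(a+90)%180-90
    return np.round([cx/1000,cy/1000,w,h,a],4)
E
python3 - <<'E'
from m import *
t=cap('top');s=cap('scene')
# bottle caps
U={}
for n,c,bb,bt in(('top',t,(340,232,365,256),(352,192,378,210)),('scene',s,(172,215,198,242),(172,250,208,284))):
    im,H,f=up(c,bb); ct=big(H[...,2]<75) if n=='top' else None
    blue=big((H[...,0]>95)&(H[...,0]<130)&(H[...,1]>110))
    bx=blue
    print(n,'blue hull z.038',rect(plane(c,f(blue[:,0]),.038)))
    cap_=(H[...,2]<70)&(H[...,1]<170)
    for cc in cv2.findContours(cap_.astype(np.uint8),0,1)[0]:
        if cv2.contourArea(cc)>300: print(' cap',f(cen(cc)),cv2.contourArea(cc)/F/F,plane(c,f(cen(cc)),.046).round(4))
    im,H,f=up(c,bt); st=big((H[...,1]<90)&(H[...,2]>130)); u=f(cen(st)); U[n]=u
    print(n,'steel',u,cv2.contourArea(st)/36,rect(plane(c,f(st[:,0]),.044)))
    g=np.argwhere(np.ones((bb[3]-bb[1],bb[2]-bb[0])))[:,::-1]+[bb[0],bb[1]]
    P=pts(c,g);q=P[(P[:,2]>.032)&(P[:,2]<.055)]; print('  depth bottle top',q.mean(0).round(4),rect(q))
print('tin tri',tri(t,U['top'],s,U['scene']))
for nm,bb in(('sq',(234,208,260,232)),('ob',(260,212,290,236))):
    im,H,f=up(t,bb); y=big((H[...,0]>22)&(H[...,0]<38)&(H[...,1]>140)&(H[...,2]>110))
    print(nm,f(cen(y)),rect(plane(t,f(y[:,0]),.012)))
im,H,f=up(t,(195,150,305,250))
cv2.imwrite('pics/case.png',cv2.resize(im.astype(np.uint8)[:,:,::-1],(660,600)))
E
```

```text
top blue hull z.038 [  0.4422  -0.2664  42.3659  39.4689 -75.6326]
 cap [352.21048875 244.10177572] 27.027777777777775 [[ 0.4423 -0.2678  0.046 ]]
top steel [364.81755045 200.60978247] 155.93055555555554 [  0.5869  -0.3126  63.1103  31.0565 -81.8405]
  depth bottle top [ 0.4422 -0.2693  0.041 ] [  0.442   -0.2698  42.6646  42.2111 -73.776 ]
scene blue hull z.038 [  0.4481  -0.2701  44.7544  43.6827 -77.9046]
 cap [186.17510126 233.44796058] 130.68055555555557 [[ 0.4902 -0.277   0.046 ]]
 cap [183.34912928 222.86234147] 40.76388888888889 [[ 0.4467 -0.2685  0.046 ]]
scene steel [187.13913533 262.0383179 ] 203.51388888888889 [  0.5852  -0.3111  60.1069  29.5298 -82.1199]
  depth bottle top [ 0.4476 -0.2688  0.0403] [  0.4423  -0.2681  43.9673  43.5518 -74.236 ]
tin tri (array([ 0.58659334, -0.31190764,  0.04543454]), np.float64(0.0007411489104919702))
sq [246.85211865 219.89480009] [5.24000e-01 8.00000e-02 4.67002e+01 4.64366e+01 8.19739e+01]
ob [273.60433551 223.73709051] [ 5.11200e-01 -9.90000e-03  6.69988e+01  3.45952e+01  8.16668e+01]
```

View pics/case.png

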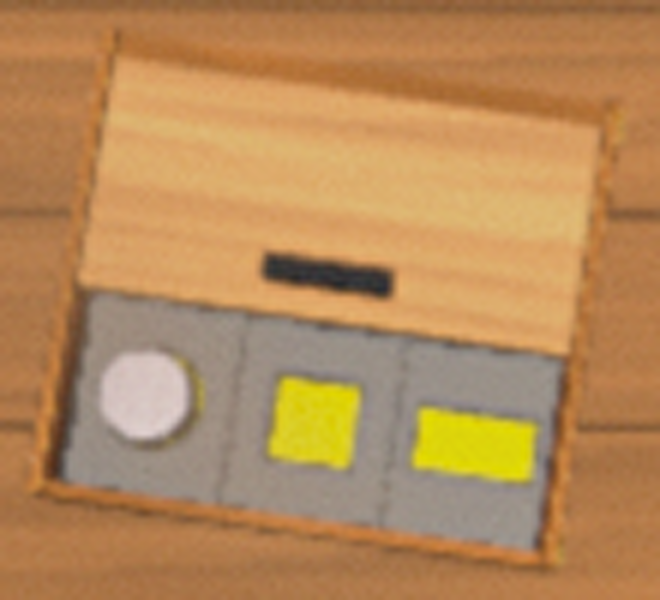

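Everything measured agrees with the given sizes:

| Item | Position (x, y) | Check |
|---|---|---|
| Bottle | (0.442, -0.2675), sides at 15°/-75° | top depth 0.04 |
| Tin | (0.5866, -0.312), long axis -82° | triangulated top 0.0454, given 0.044 |
| Square pocket | (0.524, 0.080) | 46.7 mm |
| Oblong pocket | (0.5112, -0.0099) | 67.0 × 34.6 mm |

The case yaw is -8.1°. Next I'll work out the first move, to above the bottle with yaw 105.

```bash
cat > go.py <<'E'
import sys; from h import *
from scipy.spatial.transform import Rotation as R
s=sensors.sense(); x,y,z,yaw=map(float,sys.argv[1:5])
r=R.from_euler('xyz',[180,0,s['eef_rot'][2]],degrees=True)
d=r.inv().apply(np.array([x,y,z])-s['eef_pos'])*1000
dy=(yaw-s['eef_rot'][2]+180)%360-180
print('clock',round(s['clock'],2),'pos',s['eef_pos'].round(4),'rot',s['eef_rot'].round(2),'q',s['qpos'].round(0),'F',s['force'].round(1),'w',round(s['gripper_width'],3))
print('tool shift mm',d.round(1),'roll rad',round(-np.radians(dy),4))
E
python3 go.py 0.442 -0.2675 0.12 105
```

```text
clock 0.3 pos [ 0.2223 -0.584   0.231 ] rot [-179.97    0.     20.84] q [ 75.  29. -14.  86.   7.  66.  -9.] F [-0.5 -0.2  0.9] w 1.002
tool shift mm [ 317.9 -217.6  111. ] roll rad -1.4689
```

```bash
python3 -m handwheel '[{"xyz":[32,-22,5],"roll":-0.147},{"xyz":[64,-44,10],"roll":-0.294},{"xyz":[96,-66,15],"roll":-0.441},{"xyz":[128,-88,20],"roll":-0.588},{"xyz":[160,-110,25],"roll":-0.735},{"xyz":[192,-132,40],"roll":-0.882},{"xyz":[224,-154,60],"roll":-1.029},{"xyz":[256,-176,80],"roll":-1.176},{"xyz":[288,-198,95],"roll":-1.323},{"xyz":[318,-218,111],"roll":-1.469}]' 85; python3 go.py 0.442 -0.2675 0.014 105
```

```text
clock: 1.3
eef_pos: [0.4429, -0.2657, 0.1199]
eef_rot: [180.0, 0.0, 105.4]
force: [0.0, -0.0, -0.3]
gripper_width: 0.992
gripper_force: 0.0
clock 1.3 pos [ 0.4429 -0.2657  0.1199] rot [1.7997e+02 1.0000e-02 1.0537e+02] q [ 52.  30. -36. 111.  24.  47.  19.] F [ 0.  -0.  -0.3] w 0.992
tool shift mm [ -1.5  -1.3 105.9] roll rad 0.0064
```

```bash
python3 -m handwheel '[{"xyz":[0,0,30]},{"xyz":[0,0,60]},{"xyz":[0,0,85]},{"xyz":[0,0,100]},{"xyz":[0,0,105]},{"xyz":[0,0,105]}]' 70; python3 -m handwheel '[{"xyz":[0,0,0]},{"xyz":[0,0,0]},{"xyz":[0,0,0]},{"xyz":[0,0,0]},{"xyz":[0,0,0]},{"xyz":[0,0,0]}]' 0 20;  python3 go.py 0.442 -0.2675 0.014 15
```

```text
clock 1.3 pos [ 0.4429 -0.2657  0.1199] rot [1.7997e+02 1.0000e-02 1.0537e+02] q [ 52.  30. -36. 111.  24.  47.  19.] F [ 0.  -0.  -0.3] w 0.992
tool shift mm [ -1.5  -1.3 105.9] roll rad 1.5772$[0]: bad value
$[0]: bad value
```

```bash
python3 -m handwheel '[{"xyz":[0,0,30],"roll":0},{"xyz":[0,0,60],"roll":0},{"xyz":[0,0,85],"roll":0},{"xyz":[0,0,100],"roll":0},{"xyz":[0,0,105],"roll":0},{"xyz":[0,0,105],"roll":0}]' 70; python3 -m handwheel '[{"xyz":[0,0,0],"roll":0},{"xyz":[0,0,0],"roll":0},{"xyz":[0,0,0],"roll":0},{"xyz":[0,0,0],"roll":0},{"xyz":[0,0,0],"roll":0},{"xyz":[0,0,0],"roll":0}]' 0 20;  python3 go.py 0.442 -0.2675 0.014 15
```

```text
clock: 1.9
eef_pos: [0.4419, -0.267, 0.0149]
eef_rot: [-180.0, -0.0, 105.0]
force: [0.6, -0.7, 0.1]
gripper_width: 0.82
gripper_force: 0.0
clock: 2.5
eef_pos: [0.4426, -0.2676, 0.0163]
eef_rot: [179.9, 0.1, 105.0]
force: [-0.1, 0.2, 6.4]
gripper_width: 0.49
gripper_force: 21.8
clock 2.5 pos [ 0.4426 -0.2676  0.0163] rot [1.7993e+02 9.0000e-02 1.0500e+02] q [ 47.  38. -29. 116.  32.  34.  11.] F [-0.1  0.2  6.4] w 0.49
tool shift mm [ 0.3 -0.6  2.3] roll rad 1.5707
```

```bash
python3 -m handwheel '[{"xyz":[0,0,0],"roll":0},{"xyz":[0,0,0],"roll":0},{"xyz":[0,0,0],"roll":0},{"xyz":[0,0,0],"roll":0.147},{"xyz":[0,0,0],"roll":0.294},{"xyz":[0,0,0],"roll":0.441},{"xyz":[0,0,0],"roll":0.588},{"xyz":[0,0,0],"roll":0.735},{"xyz":[0,0,0],"roll":0.882},{"xyz":[0,0,0],"roll":1.029}]' 85; python3 -m handwheel '[{"xyz":[0,0,0],"roll":0.147},{"xyz":[0,0,0],"roll":0.294},{"xyz":[0,0,0],"roll":0.441},{"xyz":[0,0,0],"roll":0.542},{"xyz":[0,0,0],"roll":0.542},{"xyz":[0,0,0],"roll":0.542}]';  python3 - <<'E'
from m import *
for n in('top','scene'):
    c=cap(n,n+'1')
E
python3 -m handwheel '[{"xyz":[0,0,0],"roll":0},{"xyz":[0,0,0],"roll":0},{"xyz":[0,0,0],"roll":0},{"xyz":[0,0,0],"roll":0},{"xyz":[0,0,0],"roll":0},{"xyz":[0,0,0],"roll":0}]' 0 30;  python3 go.py 0.442 -0.2675 0.16 15
```

```text
clock: 3.5
eef_pos: [0.442, -0.2671, 0.0152]
eef_rot: [-180.0, -0.0, 45.7]
force: [0.2, -0.1, -0.6]
gripper_width: 0.993
gripper_force: 0.0
clock: 4.1
eef_pos: [0.442, -0.2671, 0.0152]
eef_rot: [-180.0, 0.0, 15.2]
force: [-0.3, -0.0, -0.0]
gripper_width: 0.994
gripper_force: 0.0
clock: 4.8
eef_pos: [0.442, -0.2673, 0.0154]
eef_rot: [180.0, -0.0, 15.0]
force: [-0.4, 1.0, 3.3]
gripper_width: 0.481
gripper_force: 31.2
clock 4.8 pos [ 0.442  -0.2673  0.0154] rot [179.99  -0.    15.  ] q [ 31.  36.  -4. 116.   4.  28. -51.] F [-0.4  1.   3.3] w 0.481
tool shift mm [  -0.     0.2 -144.6] roll rad 0.0001
```

View pics/scene1.png

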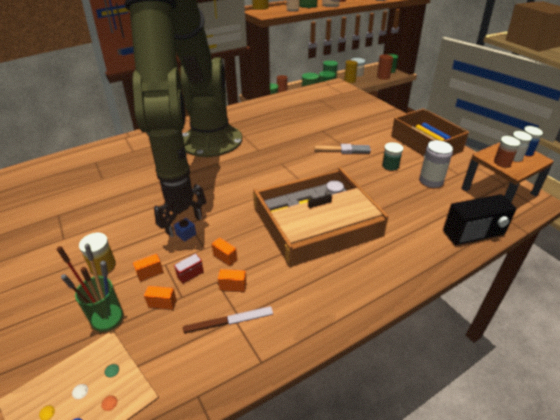

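The bottle is between the fingers at about (184,229) and it is gripped at 41 mm. I'll lift it and carry it over the square pocket.

```bash
python3 -m handwheel '[{"xyz":[0,0,-15],"roll":0},{"xyz":[0,0,-45],"roll":0},{"xyz":[0,0,-85],"roll":0},{"xyz":[0,0,-125],"roll":0},{"xyz":[0,0,-145],"roll":0},{"xyz":[0,0,-145],"roll":0}]'; python3 go.py 0.524 0.08 0.16 -8.1
```

```text
clock: 5.4
eef_pos: [0.4433, -0.2679, 0.1631]
eef_rot: [179.8, -0.2, 15.0]
force: [0.7, -0.5, -2.7]
gripper_width: 0.491
gripper_force: 31.0
clock 5.4 pos [ 0.4433 -0.2679  0.1631] rot [179.78  -0.22  15.  ] q [ 32.  23.  -5. 108.   3.  48. -49.] F [ 0.7 -0.5 -2.7] w 0.491
tool shift mm [ 167.9 -315.2    3.1] roll rad 0.4031
```

```bash
python3 -m handwheel '[{"xyz":[10,-18,0],"roll":0.04},{"xyz":[30,-56,0],"roll":0.08},{"xyz":[52,-97,0],"roll":0.13},{"xyz":[74,-138,0],"roll":0.18},{"xyz":[96,-179,0],"roll":0.23},{"xyz":[118,-220,0],"roll":0.28},{"xyz":[140,-261,0],"roll":0.33},{"xyz":[158,-293,0],"roll":0.38},{"xyz":[169,-314,0],"roll":0.403},{"xyz":[169,-314,0],"roll":0.403}]';python3 -m handwheel '[{"xyz":[0,0,0],"roll":0},{"xyz":[0,0,0],"roll":0},{"xyz":[0,0,0],"roll":0}]'; python3 go.py 0.524 0.08 0.05 -8.1
python3 - <<'E'
from m import *
t=cap('top','top2');s=cap('scene','scene2')
o=np.vstack([cv2.resize(t['img'][160:260,180:320],None,fx=4,fy=3.0)[:300],cv2.resize(s['img'][130:230,250:390],None,fx=4,fy=3.0)])
cv2.imwrite('pics/c2.png',o[:,:,::-1])
E
```

```text
clock: 6.4
eef_pos: [0.5235, 0.0847, 0.1586]
eef_rot: [-179.9, 0.1, -7.8]
force: [-0.4, -1.6, -2.1]
gripper_width: 0.483
gripper_force: 31.0
clock: 6.7
eef_pos: [0.5237, 0.0783, 0.1599]
eef_rot: [180.0, 0.0, -8.2]
force: [0.0, 0.3, -1.7]
gripper_width: 0.487
gripper_force: 31.0
clock 6.7 pos [0.5237 0.0783 0.1599] rot [ 1.7995e+02  4.0000e-02 -8.2100e+00] q [ -10.   25.   -2.  106.    1.   49. -110.] F [ 0.   0.3 -1.7] w 0.487
tool shift mm [ 1.000e-01 -1.800e+00  1.099e+02] roll rad -0.0019
```

View pics/c2.png

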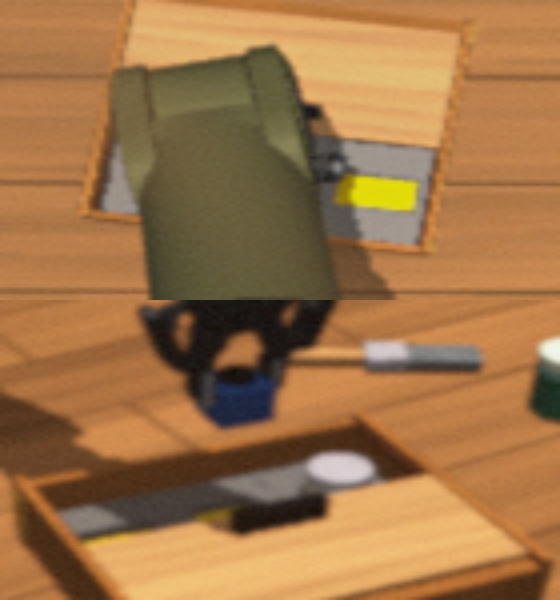

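The bottle hangs upright in the gripper (lower half, about (240,395)), ahead of the lid. The scene view hides the pocket, so I'll rely on the measured positions and the force reading. Next I'll lower it to just above the nest.

```bash
python3 -m handwheel '[{"xyz":[0,0,20],"roll":0},{"xyz":[0,0,45],"roll":0},{"xyz":[0,0,70],"roll":0},{"xyz":[0,0,90],"roll":0},{"xyz":[0,0,105],"roll":0},{"xyz":[0,0,110],"roll":0},{"xyz":[0,0,110],"roll":0},{"xyz":[0,0,110],"roll":0},{"xyz":[0,0,110],"roll":0}]'; python3 go.py 0.524 0.08 0.0275 -8.1
```

```text
clock: 7.7
eef_pos: [0.5246, 0.0798, 0.0512]
eef_rot: [-180.0, -0.1, -8.1]
force: [0.1, -0.0, -1.8]
gripper_width: 0.483
gripper_force: 31.0
clock 7.7 pos [0.5246 0.0798 0.0512] rot [-1.7997e+02 -9.0000e-02 -8.1000e+00] q [ -10.   33.   -2.  113.    2.   34. -111.] F [ 0.1 -0.  -1.8] w 0.483
tool shift mm [-0.6 -0.1 23.7] roll rad -0.0
```

```bash
python3 -m handwheel '[{"xyz":[0,0,3],"roll":0},{"xyz":[0,0,6],"roll":0},{"xyz":[0,0,9],"roll":0},{"xyz":[0,0,11],"roll":0},{"xyz":[0,0,12],"roll":0},{"xyz":[0,0,13],"roll":0},{"xyz":[0,0,13],"roll":0}]'; python3 go.py 0.524 0.08 0.0275 -8.1
```

```text
clock: 8.4
eef_pos: [0.5239, 0.0798, 0.0372]
eef_rot: [180.0, 0.0, -8.1]
force: [-0.4, -0.1, -2.0]
gripper_width: 0.482
gripper_force: 31.0
clock 8.4 pos [0.5239 0.0798 0.0372] rot [ 1.80e+02  1.00e-02 -8.09e+00] q [ -10.   34.   -2.  114.    2.   32. -111.] F [-0.4 -0.1 -2. ] w 0.482
tool shift mm [ 0.  -0.2  9.7] roll rad 0.0002
```

```bash
python3 -m handwheel '[{"xyz":[0,0,2],"roll":0},{"xyz":[0,0,4],"roll":0},{"xyz":[0,0,6],"roll":0},{"xyz":[0,0,7.5],"roll":0},{"xyz":[0,0,8.5],"roll":0},{"xyz":[0,0,9.3],"roll":0},{"xyz":[0,0,9.3],"roll":0}]'; python3 go.py 0.524 0.08 0.0275 -8.1
```

```text
clock: 9.1
eef_pos: [0.5239, 0.0799, 0.0279]
eef_rot: [-180.0, 0.0, -8.1]
force: [-0.2, -0.8, -2.0]
gripper_width: 0.482
gripper_force: 31.0
clock 9.1 pos [0.5239 0.0799 0.0279] rot [-1.80e+02  1.00e-02 -8.09e+00] q [ -10.   35.   -2.  114.    2.   31. -111.] F [-0.2 -0.8 -2. ] w 0.482
tool shift mm [ 0.1 -0.2  0.4] roll rad 0.0002
```

Half a millimetre or so above the floor and free of contact. I'll release it there, raise the tool and look.

```bash
python3 -m handwheel '[{"xyz":[0,0,0.5],"roll":0},{"xyz":[0,0,0.5],"roll":0},{"xyz":[0,0,0.5],"roll":0},{"xyz":[0,0,0.5],"roll":0},{"xyz":[0,0,0.5],"roll":0},{"xyz":[0,0,-8],"roll":0},{"xyz":[0,0,-33],"roll":0},{"xyz":[0,0,-73],"roll":0},{"xyz":[0,0,-118],"roll":0},{"xyz":[0,0,-150],"roll":0}]' 58; python3 go.py 0.5866 -0.312 0.178 98.1
```

```text
clock: 10.1
eef_pos: [0.5244, 0.0799, 0.1814]
eef_rot: [-179.9, -0.1, -8.1]
force: [0.9, 0.5, 0.5]
gripper_width: 0.678
gripper_force: 0.0
clock 10.1 pos [0.5244 0.0799 0.1814] rot [-1.7995e+02 -1.5000e-01 -8.0900e+00] q [ -10.   23.   -2.  105.    1.   52. -110.] F [0.9 0.5 0.5] w 0.678
tool shift mm [116.7 379.2   3.4] roll rad -1.8534
```

```bash
python3 -m handwheel '[{"xyz":[6,19,0],"roll":-0.147},{"xyz":[15,48,0],"roll":-0.294},{"xyz":[26,82,0],"roll":-0.441},{"xyz":[37,118,0],"roll":-0.588},{"xyz":[48,154,0],"roll":-0.735},{"xyz":[59,190,0],"roll":-0.882},{"xyz":[70,226,0],"roll":-1.029},{"xyz":[81,262,0],"roll":-1.176},{"xyz":[92,298,0],"roll":-1.323},{"xyz":[102,332,0],"roll":-1.47}]' 60; python3 go.py 0.5866 -0.312 0.1 98.1
python3 - <<'E'
from m import *
t=cap('top','top3')
im,H,f=up(t,(234,205,262,235)); b=big((H[...,0]>95)&(H[...,0]<130)&(H[...,1]>110))
print('bottle',rect(plane(t,f(b[:,0]),.050)))
P=pts(t,np.argwhere(np.ones((26,26)))[:,::-1]+[234,207]); q=P[(P[:,2]>.042)&(P[:,2]<.064)]
k=np.hypot(q[:,0]-.524,q[:,1]-.08)<.04; print(q[k].mean(0),np.percentile(q[k][:,2],[10,50,90]),rect(q[k]))
E
```

```text
clock: 11.1
eef_pos: [0.578, -0.2653, 0.1787]
eef_rot: [180.0, 0.0, 76.4]
force: [0.7, 1.0, -0.2]
gripper_width: 0.698
gripper_force: 0.0
clock 11.1 pos [ 0.578  -0.2653  0.1787] rot [1.7998e+02 3.0000e-02 7.6430e+01] q [ 35.  33. -22.  88.  13.  61.  -3.] F [ 0.7  1.  -0.2] w 0.698
tool shift mm [-43.4  19.3  78.7] roll rad -0.3782
bottle [5.24700e-01 7.77000e-02 3.99009e+01 3.91848e+01 8.07138e+01]
[0.52436498 0.07781492 0.05279862] [0.04645813 0.05239879 0.05953812] [ 0.5248  0.0781 41.8763 41.799  -7.0427]
```

The bottle sits at (0.5245, 0.078) with its top at about 0.05, so it is seated. On to the tin.

```bash
python3 -m handwheel '[{"xyz":[-15,6,15],"roll":-0.13},{"xyz":[-32,14,40],"roll":-0.26},{"xyz":[-42,19,65],"roll":-0.36},{"xyz":[-43,19,78],"roll":-0.37},{"xyz":[-43,19,78],"roll":-0.37},{"xyz":[-43,19,78],"roll":-0.37},{"xyz":[-43,19,78],"roll":-0.37}]'; python3 go.py 0.5866 -0.312 0.0145 98.1
```

```text
clock: 11.85
eef_pos: [0.5874, -0.3086, 0.1018]
eef_rot: [179.9, 0.1, 97.3]
force: [-0.4, 0.8, 0.5]
gripper_width: 0.702
gripper_force: 0.0
clock 11.85 pos [ 0.5874 -0.3086  0.1018] rot [1.7988e+02 6.0000e-02 9.7330e+01] q [ 40.  40. -26.  89.  20.  55.  16.] F [-0.4  0.8  0.5] w 0.702
tool shift mm [-3.3 -1.2 87.3] roll rad -0.0135
```

```bash
python3 -m handwheel '[{"xyz":[-3.3,-1.2,20],"roll":-0.0135},{"xyz":[-3.3,-1.2,45],"roll":-0.0135},{"xyz":[-3.3,-1.2,70],"roll":-0.0135},{"xyz":[-3.3,-1.2,83],"roll":-0.0135},{"xyz":[-3.3,-1.2,87],"roll":-0.0135},{"xyz":[-3.3,-1.2,87],"roll":-0.0135}]' 60; python3 -m handwheel '[{"xyz":[0,0,0],"roll":0},{"xyz":[0,0,0],"roll":0},{"xyz":[0,0,0],"roll":0},{"xyz":[0,0,0],"roll":0},{"xyz":[0,0,0],"roll":0},{"xyz":[0,0,0],"roll":0},{"xyz":[0,0,0],"roll":0}]' 0 30;  python3 go.py 0.5866 -0.312 0.16 98.1
```

```text
clock: 12.45
eef_pos: [0.5861, -0.3127, 0.0135]
eef_rot: [180.0, 0.0, 98.1]
force: [0.7, -0.4, 0.2]
gripper_width: 0.703
gripper_force: 0.0
clock: 13.15
eef_pos: [0.5864, -0.3132, 0.0143]
eef_rot: [179.9, 0.1, 98.1]
force: [-0.7, 0.6, 6.0]
gripper_width: 0.346
gripper_force: 30.9
clock 13.15 pos [ 0.5864 -0.3132  0.0143] rot [1.7989e+02 7.0000e-02 9.8100e+01] q [ 39.  46. -23.  93.  23.  46.  14.] F [-0.7  0.6  6. ] w 0.346
tool shift mm [   1.2    0.3 -145.7] roll rad -0.0
```

```bash
python3 -m handwheel '[{"xyz":[0,0,-15],"roll":0},{"xyz":[0,0,-45],"roll":0},{"xyz":[0,0,-85],"roll":0},{"xyz":[0,0,-125],"roll":0},{"xyz":[0,0,-146],"roll":0},{"xyz":[0,0,-146],"roll":0},{"xyz":[0,0,-146],"roll":0},{"xyz":[0,0,-146],"roll":0}]'; python3 go.py 0.511 -0.0105 0.16 81.9
```

```text
clock: 13.95
eef_pos: [0.5845, -0.3128, 0.1575]
eef_rot: [-179.9, -0.1, 98.1]
force: [-0.7, -0.1, -2.3]
gripper_width: 0.346
gripper_force: 30.1
clock 13.95 pos [ 0.5845 -0.3128  0.1575] rot [-1.7986e+02 -8.0000e-02  9.8100e+01] q [ 41.  37. -27.  85.  18.  62.  18.] F [-0.7 -0.1 -2.3] w 0.346
tool shift mm [309.6 -30.1  -2.5] roll rad 0.2828
```

```bash
python3 -m handwheel '[{"xyz":[15,-1.5,0],"roll":0.03},{"xyz":[50,-5,0],"roll":0.06},{"xyz":[92,-9,0],"roll":0.1},{"xyz":[135,-13,0],"roll":0.14},{"xyz":[178,-17,0],"roll":0.18},{"xyz":[221,-22,0],"roll":0.22},{"xyz":[264,-26,0],"roll":0.26},{"xyz":[297,-29,0],"roll":0.283},{"xyz":[310,-31,0],"roll":0.283},{"xyz":[310,-31,0],"roll":0.283}]';python3 -m handwheel '[{"xyz":[0,0,0],"roll":0},{"xyz":[0,0,0],"roll":0},{"xyz":[0,0,0],"roll":0},{"xyz":[0,0,0],"roll":0}]'; python3 go.py 0.511 -0.0105 0.052 81.9
python3 - <<'E'
from m import *
s=cap('scene','scene4')
cv2.imwrite('pics/c4.png',cv2.resize(s['img'][120:250,220:390],None,fx=4,fy=4)[:,:,::-1])
E
```

```text
clock: 14.95
eef_pos: [0.5102, -0.0084, 0.1582]
eef_rot: [-179.9, -0.0, 82.1]
force: [-0.0, 0.4, -2.2]
gripper_width: 0.344
gripper_force: 30.1
clock: 15.35
eef_pos: [0.5113, -0.0115, 0.1588]
eef_rot: [-180.0, 0.0, 81.8]
force: [0.4, -1.0, -1.8]
gripper_width: 0.344
gripper_force: 30.1
clock 15.35 pos [ 0.5113 -0.0115  0.1588] rot [-1.7999e+02  1.0000e-02  8.1790e+01] q [ 16.  25. -25. 109.  13.  49. -24.] F [ 0.4 -1.  -1.8] w 0.344
tool shift mm [  0.9  -0.5 106.8] roll rad -0.0019
```

View pics/c4.png

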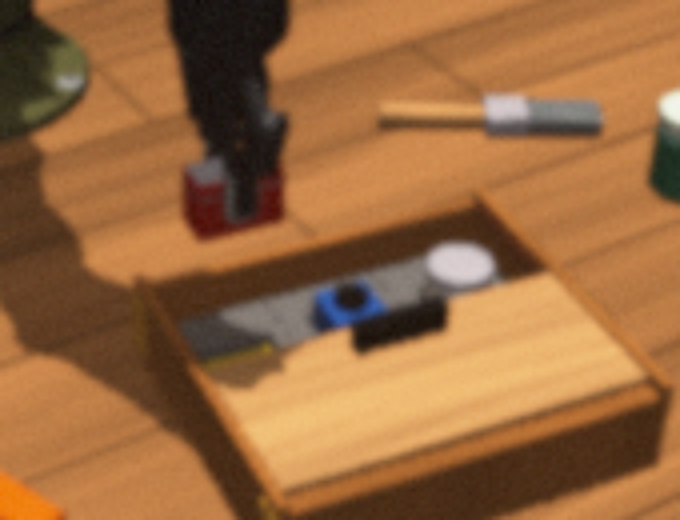

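The tin hangs level at about (233,198) in the crop, and the bottle stands upright in its nest at (350,305). I'll lower the tin to just above the nest.

```bash
python3 -m handwheel '[{"xyz":[0.5,0,20],"roll":0},{"xyz":[0.5,0,45],"roll":0},{"xyz":[0.5,0,70],"roll":0},{"xyz":[0.5,0,88],"roll":0},{"xyz":[0.5,0,102],"roll":0},{"xyz":[0.5,0,107],"roll":0},{"xyz":[0.5,0,107],"roll":0},{"xyz":[0.5,0,107],"roll":0},{"xyz":[0.5,0,107],"roll":0}]'; python3 go.py 0.511 -0.0105 0.0265 81.9
```

```text
clock: 16.3
eef_pos: [0.5119, -0.01, 0.0528]
eef_rot: [179.9, -0.0, 81.9]
force: [-0.9, -0.4, -2.0]
gripper_width: 0.346
gripper_force: 30.1
clock 16.3 pos [ 0.5119 -0.01    0.0528] rot [ 1.7991e+02 -1.0000e-02  8.1880e+01] q [ 12.  33. -20. 115.  19.  35. -30.] F [-0.9 -0.4 -2. ] w 0.346
tool shift mm [-0.6 -0.8 26.3] roll rad -0.0004
```

```bash
python3 -m handwheel '[{"xyz":[-0.3,-0.3,4],"roll":0},{"xyz":[-0.3,-0.3,8],"roll":0},{"xyz":[-0.3,-0.3,11],"roll":0},{"xyz":[-0.3,-0.3,13],"roll":0},{"xyz":[-0.3,-0.3,14.5],"roll":0},{"xyz":[-0.3,-0.3,16],"roll":0},{"xyz":[-0.3,-0.3,16],"roll":0}]'; python3 go.py 0.511 -0.0105 0.0265 81.9
```

```text
clock: 17.0
eef_pos: [0.5108, -0.0102, 0.0358]
eef_rot: [-180.0, -0.0, 81.9]
force: [-0.3, -0.3, -2.3]
gripper_width: 0.344
gripper_force: 30.1
clock 17.0 pos [ 0.5108 -0.0102  0.0358] rot [-179.98   -0.     81.89] q [ 11.  34. -19. 116.  21.  33. -30.] F [-0.3 -0.3 -2.3] w 0.344
tool shift mm [-0.3  0.2  9.3] roll rad -0.0001
```

The tin's bottom is at about 0.0215, below the nest's top, with no contact force, so it is inside the pocket. I'll seat it and release.

```bash
python3 -m handwheel '[{"xyz":[0,0,3],"roll":0},{"xyz":[0,0,6],"roll":0},{"xyz":[0,0,8],"roll":0},{"xyz":[0,0,9],"roll":0},{"xyz":[0,0,9],"roll":0}]'; python3 go.py 0.511 -0.0105 0.0265 81.9;  python3 -m handwheel '[{"xyz":[0,0,0],"roll":0},{"xyz":[0,0,0],"roll":0},{"xyz":[0,0,0],"roll":0},{"xyz":[0,0,0],"roll":0},{"xyz":[0,0,0],"roll":0},{"xyz":[0,0,-10],"roll":0},{"xyz":[0,0,-33],"roll":0},{"xyz":[0,0,-73],"roll":0},{"xyz":[0,0,-118],"roll":0},{"xyz":[0,0,-150],"roll":0}]' 46; python3 go.py 0.511 -0.15 0.18 81.9
```

```text
clock: 17.5
eef_pos: [0.5108, -0.0101, 0.0268]
eef_rot: [-180.0, -0.0, 81.9]
force: [-0.1, 0.1, -1.9]
gripper_width: 0.35
gripper_force: 30.1
clock 17.5 pos [ 0.5108 -0.0101  0.0268] rot [-179.98   -0.     81.9 ] q [ 11.  35. -19. 117.  21.  31. -31.] F [-0.1  0.1 -1.9] w 0.35
tool shift mm [-0.3  0.2  0.3] roll rad -0.0001
clock: 18.5
eef_pos: [0.5113, -0.0098, 0.1804]
eef_rot: [179.9, -0.0, 81.9]
force: [1.3, -0.7, 0.8]
gripper_width: 0.538
gripper_force: 0.0
clock 18.5 pos [ 0.5113 -0.0098  0.1804] rot [ 1.7987e+02 -4.0000e-02  8.1910e+01] q [ 17.  23. -26. 107.  13.  52. -23.] F [ 1.3 -0.7  0.8] w 0.538
tool shift mm [-138.8   19.4    0.4] roll rad 0.0002
```

```bash
python3 -m handwheel '[{"xyz":[-20,0,0],"roll":0},{"xyz":[-60,0,0],"roll":0},{"xyz":[-105,0,0],"roll":0},{"xyz":[-145,0,0],"roll":0},{"xyz":[-180,0,0],"roll":0},{"xyz":[-200,0,0],"roll":0}]' 40; python3 - <<'E'
from m import *
t=cap('top','top5');s=cap('scene')
cv2.imwrite('pics/c5.png',cv2.resize(t['img'][150:260,195:325],None,fx=5,fy=5)[:,:,::-1])
im,H,f=up(t,(234,205,262,235)); b=big((H[...,0]>95)&(H[...,0]<130)&(H[...,1]>110)); print('bottle',rect(plane(t,f(b[:,0]),.050)))
im,H,f=up(t,(258,208,292,240)); b=big((H[...,1]<90)&(H[...,2]>170)); print('tin',rect(plane(t,f(b[:,0]),.056)))
P=pts(t,np.argwhere(np.ones((26,32)))[:,::-1]+[258,210]); q=P[(P[:,2]>.048)&(P[:,2]<.07)&(np.hypot(P[:,0]-.511,P[:,1]+.01)<.025)]
print('tin top z',np.percentile(q[:,2],[5,25,50,75,95]).round(4))
# case frame from pockets, nest centre square measured; handle
im,H,f=up(t,(236,188,264,203)); b=big(H[...,2]<80); h=rect(plane(t,f(b[:,0]),.092)); print('handle',h,f(cen(b)))
im,H,f=up(s,(300,185,340,215)); b2=big(H[...,2]<55); print('scene handle',f(cen(b2)),rect(plane(s,f(b2[:,0]),.085)))
P=pts(t,np.array([[x,y] for x in range(244,256) for y in range(194,198)])); print('handle z',np.percentile(P[:,2],[50,80,95]).round(3))
E
python3 go.py 0.589 0.08 0.15 81.9
```

```text
clock: 19.1
eef_pos: [0.4815, -0.2116, 0.1776]
eef_rot: [180.0, 0.1, 81.7]
force: [-0.7, -0.1, 0.2]
gripper_width: 0.467
gripper_force: 0.0
bottle [5.24900e-01 7.79000e-02 4.01635e+01 3.92495e+01 8.05034e+01]
tin [ 5.12500e-01 -9.20000e-03  6.27946e+01  3.11644e+01  8.18724e+01]
tin top z [0.0517 0.0551 0.0571 0.059  0.0614]
handle [5.94800e-01 6.82000e-02 6.46483e+01 1.09555e+01 8.18673e+01] [249.33728084 195.52521652]
scene handle [319.51560053 200.58580987] [5.99400e-01 6.82000e-02 7.45475e+01 2.83062e+01 8.43689e+01]
handle z [0.092 0.095 0.097]
clock 19.2 pos [ 0.4816 -0.2119  0.1774] rot [-1.7999e+02  9.0000e-02  8.1580e+01] q [ 38.  24. -24. 105.  12.  53.  -0.] F [ 0.1 -0.5 -0.5] w 0.466
tool shift mm [304.5  63.5  27.4] roll rad -0.0057
```

View pics/c5.png

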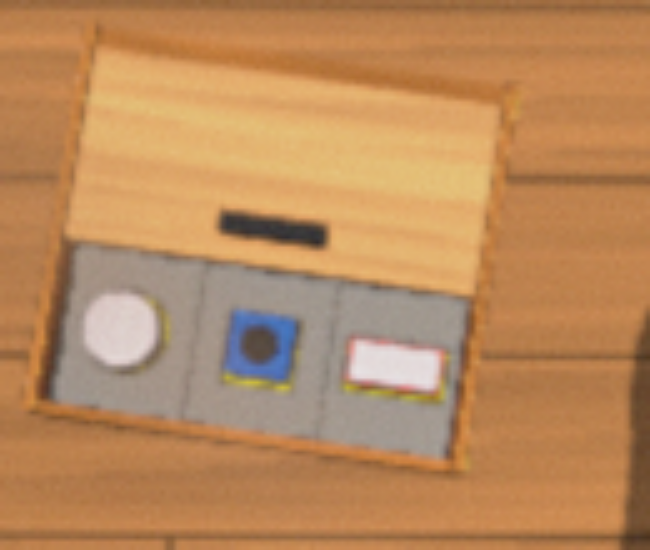

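The picture shows all three things in their nests: pot (120,330), bottle (260,345), tin (397,365). The tin's top is at about 0.057 (expected 0.056) and the bottle is centred within about 2 mm. The handle is at (273,230) in the crop, world (0.595, 0.068), height 0.092, so the lid is open by about 0.112. Next I'll go above the handle.

```bash
python3 go.py 0.595 0.069 0.14 81.9; python3 -m handwheel '[{"xyz":[15,3,0],"roll":0},{"xyz":[45,10,0],"roll":0},{"xyz":[87,20,0],"roll":0},{"xyz":[129,30,0],"roll":0},{"xyz":[171,40,0],"roll":0},{"xyz":[213,50,5],"roll":0},{"xyz":[253,60,15],"roll":0},{"xyz":[283,69,28],"roll":0},{"xyz":[294,71,37],"roll":0},{"xyz":[294,71,37],"roll":0}]';python3 -m handwheel '[{"xyz":[0,0,0],"roll":0},{"xyz":[0,0,0],"roll":0},{"xyz":[0,0,0],"roll":0}]'; python3 go.py 0.595 0.069 0.077 81.9
```

```text
clock 19.2 pos [ 0.4816 -0.2119  0.1774] rot [-1.7999e+02  9.0000e-02  8.1580e+01] q [ 38.  24. -24. 105.  12.  53.  -0.] F [ 0.1 -0.5 -0.5] w 0.466
tool shift mm [294.5  71.1  37.4] roll rad -0.0057
clock: 20.2
eef_pos: [0.5934, 0.0758, 0.139]
eef_rot: [-179.9, -0.0, 82.1]
force: [-0.0, -0.8, -0.2]
gripper_width: 0.469
gripper_force: 0.0
clock: 20.5
eef_pos: [0.5946, 0.0711, 0.1408]
eef_rot: [179.9, 0.0, 81.8]
force: [-0.0, 0.9, 0.0]
gripper_width: 0.465
gripper_force: 0.0
clock 20.5 pos [0.5946 0.0711 0.1408] rot [1.7994e+02 3.0000e-02 8.1760e+01] q [  6.  33. -24.  97.  16.  54. -32.] F [-0.   0.9  0. ] w 0.465
tool shift mm [-2.1  0.8 63.8] roll rad -0.0024
```

```bash
python3 -m handwheel '[{"xyz":[-2,0.5,20],"roll":0},{"xyz":[-2,0.5,40],"roll":0},{"xyz":[-2,0.5,55],"roll":0},{"xyz":[-2,0.5,62],"roll":0},{"xyz":[-2,0.5,63],"roll":0},{"xyz":[-2,0.5,63],"roll":0}]'; python3 -m handwheel '[{"xyz":[0,0,0],"roll":0},{"xyz":[0,0,0],"roll":0},{"xyz":[0,0,0],"roll":0},{"xyz":[0,0,0],"roll":0},{"xyz":[0,0,0],"roll":0}]' 0 30; python3 go.py 0.4843 0.0857 0.077 81.9
```

```text
clock: 21.1
eef_pos: [0.595, 0.0705, 0.0776]
eef_rot: [180.0, -0.0, 81.9]
force: [0.6, 0.9, 0.5]
gripper_width: 0.471
gripper_force: 0.0
clock: 21.6
eef_pos: [0.5954, 0.0708, 0.078]
eef_rot: [179.9, -0.0, 81.9]
force: [-0.1, -0.5, 6.1]
gripper_width: 0.151
gripper_force: 31.6
clock 21.6 pos [0.5954 0.0708 0.078 ] rot [ 1.799e+02 -1.000e-02  8.188e+01] q [  5.  37. -22. 101.  18.  46. -34.] F [-0.1 -0.5  6.1] w 0.151
tool shift mm [  -0.9 -112.1    1. ] roll rad -0.0003
```

The handle is gripped at 13 mm. Sliding the lid shut along tool -y.

```bash
python3 -m handwheel '[{"xyz":[0,-5,0],"roll":0},{"xyz":[0,-15,0],"roll":0},{"xyz":[0,-28,0],"roll":0},{"xyz":[0,-42,0],"roll":0},{"xyz":[0,-56,0],"roll":0},{"xyz":[0,-70,0],"roll":0},{"xyz":[0,-84,0],"roll":0},{"xyz":[0,-96,0],"roll":0},{"xyz":[0,-104,0],"roll":0},{"xyz":[0,-108,0],"roll":0}]';python3 -m handwheel '[{"xyz":[0,-2,0],"roll":0},{"xyz":[0,-4,0],"roll":0},{"xyz":[0,-5,0],"roll":0},{"xyz":[0,-5,0],"roll":0}]'; python3 go.py 0.4843 0.0857 0.077 81.9
```

```text
clock: 22.6
eef_pos: [0.4879, 0.0861, 0.0779]
eef_rot: [179.9, -0.0, 81.9]
force: [2.4, -0.7, 6.0]
gripper_width: 0.157
gripper_force: 31.7
clock: 23.0
eef_pos: [0.4835, 0.0867, 0.0779]
eef_rot: [179.9, -0.0, 81.9]
force: [0.9, -0.8, 8.5]
gripper_width: 0.153
gripper_force: 31.9
clock 23.0 pos [0.4835 0.0867 0.0779] rot [ 1.7987e+02 -2.0000e-02  8.1880e+01] q [  2.  29. -22. 117.  18.  36. -40.] F [ 0.9 -0.8  8.5] w 0.153
tool shift mm [-0.9  0.9  0.9] roll rad -0.0003
```

```bash
python3 -m handwheel '[{"xyz":[0,-1,0],"roll":0},{"xyz":[0,-2,0],"roll":0},{"xyz":[0,-2,0],"roll":0},{"xyz":[0,-2,0],"roll":0}]'; python3 -m handwheel '[{"xyz":[0,-1,0],"roll":0},{"xyz":[0,-2,0],"roll":0},{"xyz":[0,-2,0],"roll":0}]'
```

```text
clock: 23.4
eef_pos: [0.483, 0.0868, 0.0779]
eef_rot: [179.7, -0.1, 81.9]
force: [5.4, -2.3, 5.3]
gripper_width: 0.151
gripper_force: 31.4
clock: 23.7
eef_pos: [0.4829, 0.0868, 0.0779]
eef_rot: [179.6, -0.1, 81.8]
force: [11.5, -4.5, -2.4]
gripper_width: 0.154
gripper_force: 30.7
```

The force rises while the position holds, so the lid is at its stop. I'll back off the overtravel, release, retreat and check.

```bash
python3 -m handwheel '[{"xyz":[0,2,0],"roll":0},{"xyz":[0,3.5,0],"roll":0},{"xyz":[0,3.5,0],"roll":0}]';  python3 -m handwheel '[{"xyz":[0,0,0],"roll":0},{"xyz":[0,0,0],"roll":0},{"xyz":[0,0,0],"roll":0},{"xyz":[0,0,0],"roll":0},{"xyz":[0,0,-10],"roll":0},{"xyz":[0,0,-35],"roll":0},{"xyz":[0,0,-70],"roll":0},{"xyz":[0,0,-100],"roll":0},{"xyz":[0,0,-100],"roll":0}]' 45;  python3 -m handwheel '[{"xyz":[-20,0,0],"roll":0},{"xyz":[-60,0,0],"roll":0},{"xyz":[-105,0,0],"roll":0},{"xyz":[-145,0,0],"roll":0},{"xyz":[-180,0,0],"roll":0},{"xyz":[-200,0,0],"roll":0},{"xyz":[-200,0,0],"roll":0}]'; python3 - <<'E'
from m import *
t=cap('top','top6')
cv2.imwrite('pics/c6.png',cv2.resize(t['img'][100:320,90:450],(780,477))[:,:,::-1])
im,H,f=up(t,(236,215,274,245)); b=big(H[...,2]<80); h=rect(plane(t,f(b[:,0]),.092)); print('handle',h)
d=h[:2]-[.524,.08]; print('lid',d@[.990,-.141]+.04)
E
```

```text
clock: 24.0
eef_pos: [0.4831, 0.0868, 0.0779]
eef_rot: [179.9, -0.0, 81.9]
force: [1.7, -0.9, 9.1]
gripper_width: 0.156
gripper_force: 32.2
clock: 24.9
eef_pos: [0.4843, 0.0877, 0.1812]
eef_rot: [179.6, -0.1, 81.9]
force: [0.6, 0.9, -0.4]
gripper_width: 0.529
gripper_force: 0.0
clock: 25.6
eef_pos: [0.453, -0.1145, 0.1766]
eef_rot: [-179.9, 0.1, 81.6]
force: [-0.1, 0.4, 0.7]
gripper_width: 0.529
gripper_force: 0.0Traceback (most recent call last):
  File "<stdin>", line 4, in <module>
  File "m.py", line 12, in big
    return max(cs,key=cv2.contourArea)
ValueError: max() iterable argument is empty
```

View pics/c6.png

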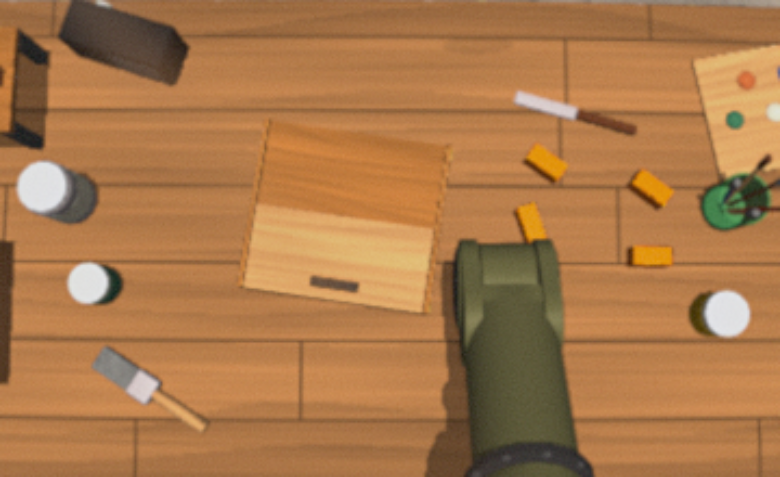

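The lid is fully over the compartment with its handle at (334,284), the bystanders are where they were, and the arm is clear. One numeric check of the lid, then I'll hand in.

```bash
python3 - <<'E'
from m import *
t=cap('top')
im,H,f=up(t,(228,220,262,242)); b=big((H[...,2]<125)&(H[...,1]<150)); h=rect(plane(t,f(b[:,0]),.092)); lid=(h[:2]-[.524,.08])@[.990,-.141]+.04
print('handle',h,'lid',lid)
if abs(lid)<.006: print(ticket.close_job())
E
```

```text
handle [ 0.4828  0.0838 67.8752 12.2065 81.6721] lid -0.0013238000000000139
the job is handed in; nothing more can be done
None
```

The bottle and tin are seated in their own nests, the lid is shut against its stop (measured within about 1.5 mm), and the job was handed in at about 26 s; no verdict was returned.

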